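# Scan the returned grill's tag

### The job

Book the folded mesh grill back in. Slide the jug that hides its barcode tag sideways along the table, upright and without lifting it, until it stands wholly clear of the tag, which takes its middle about 11 cm to one side of the tag's middle; then take the hand scanner, aim it squarely at the middle of the grill's tag from about 8 cm without touching it, hold it steady for two seconds, and lay it back on its sloping rest just as it was. Leave everything else where it stands.

Things in the scene. Friction and masses are not known exactly. Their poses are not given: they have to be found in the camera images.
- scanner: Hand-held stick scanner, grey plastic, 168 mm long. Origin: underside, below the joint of handle and head's rear part; x points to the nose (beam direction), z up out of its top. Handle: x -88 to +20 mm, 34 mm wide (y), 28 mm high. Head: x +18 to +78 mm, 58 mm wide, 40 mm high. Underside flat. 0.2 kg (varies), balances near x = -5 mm. It starts lying on the rest, pitched nose down by 20 degrees.
- scanner_nose (a point): Centre of the dark window on the scanner's nose, at (80, 0, 20) mm of the scanner's frame; the beam leaves here along the scanner's x. Axes as the scanner's.
- scanner_grip (a point): Good point to grip the handle, at (-15, 0, 20) mm of the scanner's frame; fingers close along the scanner's y on 34 mm. Axes as the scanner's.
- rest: The scanner's fixed black stand, origin at table level. Base plate 90 x 80 x 8 mm, a post, and on it a narrow deck 26 mm wide and 128 mm long, sloping 20 degrees: its +x end is the low one. A lip rising 8 mm over the deck closes the low end (the lower edge of the scanner's nose lies at it). Its x and y are level.
- rest_seat (a point): Point on the sloping deck, 75 mm above the table, where the scanner's origin lies when it is home (the deck reaches 80 mm down the slope from here to the lip and 50 mm up the slope).
- rest_nose (a point): Point in the air where the centre of the scanner's nose is when it is home.
- grill: Fixed folded steel mesh grill, square, standing upright, 227 mm wide (y), 192 mm high, 21 mm thick (x), clipped to the rail by a spring clip; origin at table level under its middle; -x is its front, where the tag is.
- grill_tag: The grill's tag: white barcode plate 64 mm wide (y) and 44 mm high on the grill's front, 60 mm above the table. Origin at the centre of its printed face; x points into the tag (away from the viewer) and 20 degrees downward, because the face leans back to look up by 20 degrees; z up along the face.
- pan: Fixed round griddle pan, 196 mm across, 20 mm thick, clipped upright to the same rail, 200 mm high; it has a tag of its own of the same kind, which is not wanted. Origin at table level under its middle, -x is its front.
- rail: Fixed steel rail on two posts along y, 780 mm long, 200 mm high, 22 mm behind the origin; grill and pan hang on it. Origin at table level.
- jug: Squat white ceramic jug, upright, 110 mm across the belly (from 20 to 75 mm height), 95 mm high, base 96 mm across, about 0.45 kg; handle on its -x side reaches 88 mm from the axis. Origin: centre of the underside. It stands before the grill, hiding the tag.
- bowl_a: Orange melamine bowl, 110 mm across, 50 mm high. Origin under its centre.
- bowl_b: Another such bowl, 110 mm across, 50 mm high. Origin under its centre.
- mug: Steel mug, 80 mm across, 80 mm high, handle on its +y side. Origin under its centre.
- tin: Spice tin, steel, 67 mm across, 56 mm high. Origin under its centre.
- dipper: Grey plastic dipper: cup 96 mm across, 55 mm high, flat handle reaching 164 mm from its axis to -x at 50 mm height. Origin under the cup's centre.
- canister: Grey gas canister, 90 mm across, 95 mm high, standing before the pan. Origin under its centre.
There are look-alikes about, which are no part of the job. Leave any orange look-alike of the rest alone. Leave any red look-alike of the scanner alone.

How it is judged:
By the outcome, as a careful person would: the job done as asked, in the order asked, and still so for the second after the job is handed in, with the robot touching nothing.
It also fails if it takes over 69 s, if anything falls off the work surface, if the arm or the gripper's body presses on something with over 40 N, if the wrist force passes 120 N, or if a joint passes its speed limit or range.

### The arm

A 7-joint arm with a two-finger parallel gripper is mounted at the origin on the work surface. World frame = base frame: x ahead of the robot, y to its left, z up, the work surface at z = 0. Lengths are in m, angles in rad, forces in N, time in s.
With the tool pointing down it reaches from about 0.35 to 0.9 m from the base axis. Payload 19.9 kg.
Tool frame: the origin (TCP) lies on the centre line of the jaws, within the pads' length; the fingertips stand 14 mm ahead of it and the grasp point (between the pads) lies 5 mm behind it (arm.nose_length is the distance from the TCP to the fingertips, in m); z points along the fingers, y is the line along which they close (so a half turn about z gives the same grasp; the last joint's range is limited). The gripper opens to 94 mm and grips with 3 to 60 N. Pads are 16 mm wide; open, the fingers measure 119 mm over their backs; the gripper's body (75 mm by 177 mm) begins 78 mm behind the grasp point.
Start: joints at [1.167, 0.417, -0.01, 1.614, 0.005, 1.111, -0.053], TCP at [0.221, -0.585, 0.188] pointing down, gripper open.
Joint ranges: [-2.81, 2.81], [-0.39, 2.02], [-1.27, 1.25], [0.06, 2.57], [-1.19, 4.33], [0.19, 2], [-2.82, 2.82]. Speed limits (rad/s): [1.89, 1.89, 2.39, 2.39, 3.01, 3.01, 3.01].

### API

Orientations are given as a unit quaternion [x, y, z, w].
In Python, from rig import arm gives the robot as it stands.
- The arm moves only by the tool send_rows, never from a script. Its arguments are lists of equal length, an entry for each row: "hand": the closure, from 0 (fully open) to 1 (shut); "slide": the shift along the tool's x, y, z as a fraction of full scale, a list of three; "yaw": the turn about the tool's z as a fraction of full scale. In form: {"hand": [hand, ...], "slide": [[tx, ty, tz], ...], "yaw": [yaw, ...]}. A call has 1 to 8 rows; each row shifts and turns the commanded pose from where the row before left it, along the tool's axes as they then stand; what a row does not reach is not made up. Full scale, the value 1, is 50 cm for a shift and 360 degrees for a turn. A row lasts 1/12 s, in which the tool goes at most 41.7 mm and 7.16 degrees, less where a joint would pass 70% of its speed; a pose out of reach is approached as far as the arm can. A call with a number of a shift or a turn outside -1 to 1 is refused whole. A call with a gripper value outside its range is refused whole. The fingers move at their own pace and stop on an object; the grip force is fixed at half the most. Time passes only in rows, so rows that do not move let the fingers close. It gives the time, the measured TCP pose, the force, the opening and the grip force at its end, in the units of the state.
- arm.observe(): the state, without advancing time (a new reading comes with each control period).
- arm.grab_frame(name): name is "side" or "top"; returns the picture (480x640x3 uint8, red, green, blue); there is no depth.
- arm.camera_params(name): a dict with "fx", "fy", "cx", "cy" (pixels), "cam_to_world" (4x4, takes a point from camera to world coordinates). Camera axes: x right, y down, z forward; pixel columns grow to the right and rows downward; lengths in m; the calibration is good to about 2 mm. A picture is of the moment at which its call begins. camera_params takes no time and is no camera call.
- arm.close_job(): hands the job in; it is judged then, once.
The state is a dict: "clock": time; "joint_positions": joint angles; "qd": joint speeds; "joint_torque": joint torques, N m; "position": TCP position; "tool_rot": TCP orientation; "wrist_force": force on the tool from outside, world axes, zero at the start; "ft_torque": the same for the moment, N m; "grip_width": finger opening in m; "grip_force": force on a finger pad.
Only numpy, scipy, OpenCV 4.12 (cv2) and the standard library are available. Lean on these libraries where they do the work, as an engineer would, in place of code of your own. Each camera call takes 0.05 s, during which the arm holds its last target. There are 200 camera calls.

## Working session

There is one attempt and no reset: what is moved stays moved. The work goes in short steps, Python scripts to look and compute and a tool call to move; the robot and the scene stay as the last step left them, time stands still between calls to the robot, and variables do not carry over. Pictures are saved under pics/ and viewed, at most 10 in all, crops included, and the job is handed in when it is done.

Besides the shell and the picture viewer there is one more tool, called after "Emit:" by a JSON object that holds its "method" and its "body". send_rows: Moves the arm, as the interface text tells. Its arguments: {"type":"object","properties":{"hand":{"type":"array","items":{"type":"number"}},"slide":{"type":"array","items":{"type":"array","items":{"type":"number","minimum":-1,"maximum":1}}},"yaw":{"type":"array","items":{"type":"number","minimum":-1,"maximum":1}}},"required":["hand","slide","yaw"]}

```bash
ls; mkdir -p pics; python3 - <<'E'
from rig import arm
import cv2,numpy as np
for n in("side","top"):
    cv2.imwrite(f"pics/{n}0.png",arm.grab_frame(n)[:,:,::-1]); p=arm.camera_params(n)
    print(n,p["fx"],p["fy"],p["cx"],p["cy"],np.round(p["cam_to_world"],3).tolist())
print(arm.observe())
E
```

```text
pics
side 610.9394093000747 610.9394093000747 317.45203179681664 234.6725769914821 [[-0.999, -0.02, 0.03, 0.406], [-0.035, 0.694, -0.719, 1.267], [-0.006, -0.72, -0.694, 1.325], [0.0, 0.0, 0.0, 1.0]]
top 542.8468896870465 542.8468896870465 308.51640015156704 244.051432708474 [[-0.002, -0.997, 0.077, 0.356], [-1.0, 0.002, 0.006, -0.016], [-0.006, -0.077, -0.997, 1.696], [0.0, 0.0, 0.0, 1.0]]
{'clock': 0.1, 'joint_positions': array([ 1.16749042,  0.41787936, -0.01028189,  1.61410994,  0.00468158,
        1.11068737, -0.05300646]), 'qd': array([ 6.12483665e-05, -2.01555557e-03, -6.99062846e-04, -1.82340526e-03,
        7.48684630e-04, -1.15288221e-03,  9.68249053e-04]), 'joint_torque': array([ 7.70558072e-04, -8.52585053e+01,  6.40354492e-01, -4.26700294e+01,
       -4.88717412e-02,  1.64997642e-02,  4.23742279e-05]), 'position': array([ 0.2210847 , -0.584215  ,  0.18771143]), 'tool_rot': array([ 9.83683835e-01,  1.79905065e-01, -1.32545207e-04, -5.13299398e-04]), 'wrist_force': array([-0.93631875,  1.06563483, -0.16636142]), 'ft_torque': array([-0.01338496,  0.02834434,  0.02598344]), 'grip_force': 0.0, 'grip_width': 0.0939319024576386}
```

View pics/side0.png

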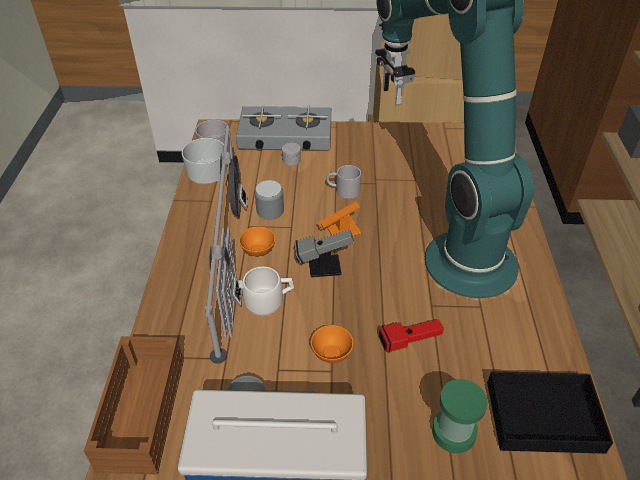

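View pics/top0.png

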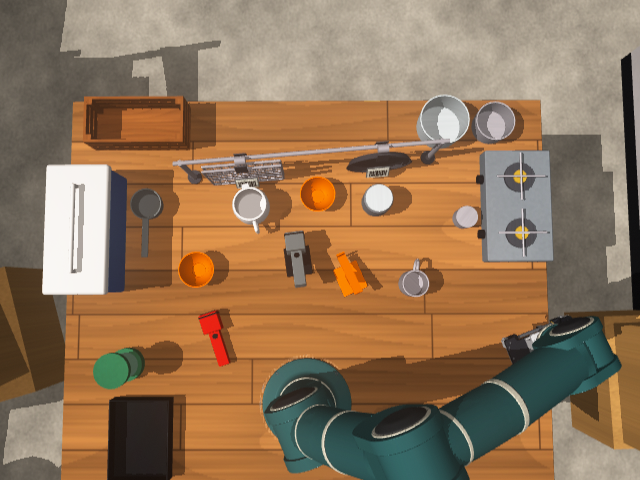

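```bash
python3 - <<'E'
import cv2
t=cv2.imread("pics/top0.png");s=cv2.imread("pics/side0.png")
cv2.imwrite("pics/tc.png",cv2.resize(t[150:295,175:340],None,fx=4,fy=4,interpolation=cv2.INTER_CUBIC))
cv2.imwrite("pics/sc.png",cv2.resize(s[195:340,200:365],None,fx=4,fy=4,interpolation=cv2.INTER_CUBIC))
E
```

```text
(no output)
```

View pics/tc.png

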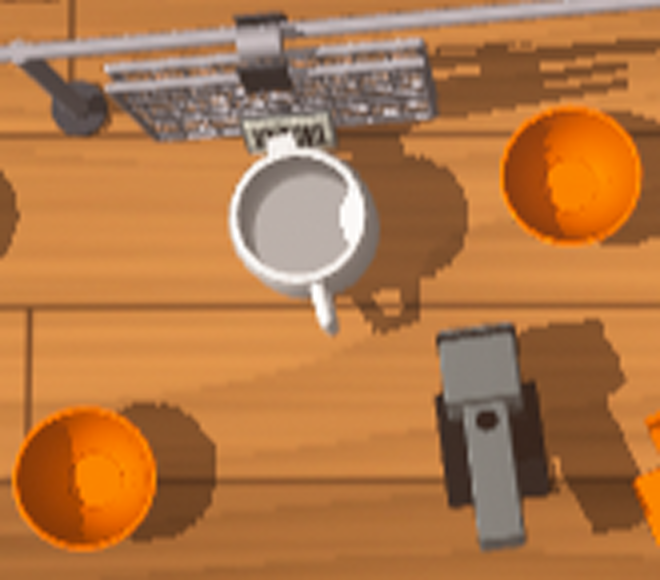

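View pics/sc.png

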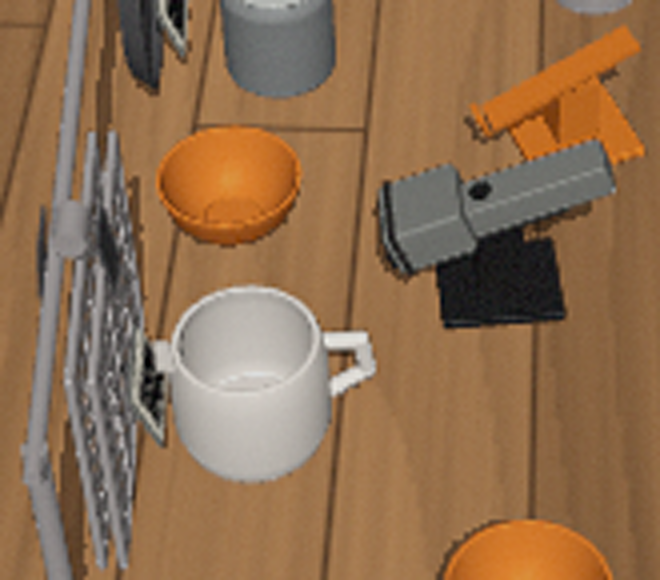

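```bash
python3 - <<'E'
import cv2,numpy as np
t=cv2.imread("pics/top0.png");s=cv2.imread("pics/side0.png")
o=np.zeros((600,800,3),np.uint8)
f=lambda i,x,y,w,h,k:cv2.resize(i[y:y+h,x:x+w],None,fx=k,fy=k,interpolation=cv2.INTER_CUBIC)
o[:328,:520]=f(s,292,228,65,41,8); o[:496,524:796]=f(t,281,229,34,62,8); o[336:592,:416]=f(s,228,268,52,32,8)
cv2.imwrite("pics/comp.png",o)
E
```

```text
(no output)
```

View pics/comp.png

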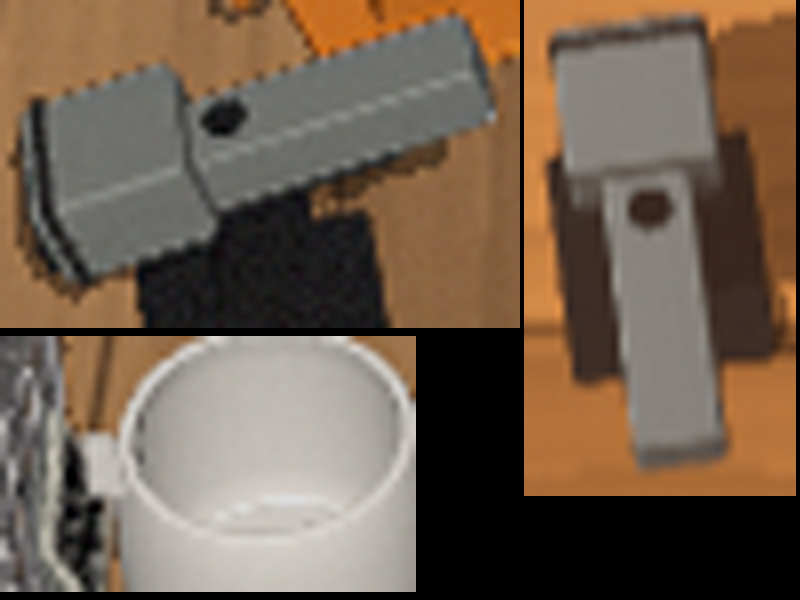

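```bash
cat > h.py <<'E'
from rig import arm
import numpy as np
from scipy.optimize import least_squares
from scipy.spatial.transform import Rotation as R
C={n:arm.camera_params(n) for n in("side","top")}
def px(u,v,k,ox,oy): return ((u+.5)/k-.5+ox,(v+.5)/k-.5+oy)
def proj(n,P):
    c=C[n];T=np.linalg.inv(c["cam_to_world"]);q=T[:3,:3]@np.asarray(P)+T[:3,3]
    return np.array([c["fx"]*q[0]/q[2]+c["cx"],c["fy"]*q[1]/q[2]+c["cy"]])
def tri(a,b):
    r=least_squares(lambda P:np.r_[proj("top",P)-a,proj("side",P)-b],[.5,0,.05],x_scale=.1)
    return r.x,np.abs(r.fun).max()
def rot(yaw,p=20): return R.from_euler("ZY",[yaw,p],degrees=True)
def fit(obs,g,p=20):
    f=lambda s:np.concatenate([proj(n,rot(s[3]*100,p).apply(np.array(l)/1e3)+s[:3])-uv for n,l,uv in obs])
    r=least_squares(f,g,loss="soft_l1",x_scale=[.1]*4)
    return r.x*[1,1,1,100],f(r.x).reshape(-1,2)
E
cat > m1.py <<'E'
from h import *
np.set_printoptions(precision=4,suppress=True)
S=lambda u,v:px(u,v,8,292,228); T=lambda u,v:px(u-524,v,8,281,229)
o=[("side",(18,-29,40),S(172,66)),("side",(18,29,40),S(188,170)),("side",(18,29,0),S(215,242)),("side",(-88,-17,28),S(458,16)),("side",(-88,17,28),S(473,70)),("side",(-88,17,0),S(492,117)),
("top",(78,29,40),T(552,40)),("top",(78,-29,40),T(705,20)),("top",(18,29,40),T(568,176)),("top",(18,-29,40),T(718,160)),("top",(-88,17,28),T(636,448)),("top",(-88,-17,28),T(722,434))]
s,r=fit(o,[.55,0,.07,0]);print("scanner",s);print(r.T)
print("grip",rot(s[3]).apply([-.015,0,.02])+s[:3])
A=lambda u,v:px(u,v,4,200,195);B=lambda u,v:px(u,v,4,175,150)
o=[("side",(0,32,22),A(138,405)),("side",(0,32,-22),A(165,443)),("side",(0,-32,22),A(137,291)),("top",(0,32,22),B(245,122)),("top",(0,-32,22),B(330,115))]
s,r=fit(o,[.7,.1,.06,0]);print("tag",s);print(r.T)
print("rim",tri(B(299,215),A(247,338)));print("handle top end",tri(B(329,326),A(362,336)));print("handle mid",tri(B(331,328),A(371,358)))
print("bowl_a",tri(B(570,176),A(229,170)),"bowl_b rim top px",B(86,478))
E
python3 m1.py
```

```text
scanner [0.4353 0.0265 0.072  7.7047]
[[ 0.3098  0.256   1.7606  1.0948  0.8807  1.546  -0.321  -0.2062 -0.1467
   0.6415 -0.1622  0.7816]
 [-0.9593  0.2761  0.1759 -0.7783  0.739   1.2604 -2.0199 -2.1515 -0.815
  -1.4906 -0.3648 -0.2198]]
grip [0.4281 0.0255 0.0959]
tag [0.6703 0.1795 0.0552 6.1481]
[[-0.3148  0.0216  0.5467  0.0704 -0.1315]
 [-0.5939 -0.5311 10.143   0.154  -0.3918]]
rim (array([0.6023, 0.1689, 0.0944]), np.float64(0.46114743618426246))
handle top end (array([0.5242, 0.1479, 0.0754]), np.float64(1.4522356979102256))
handle mid (array([0.5215, 0.1486, 0.0539]), np.float64(0.33856256110800587))
bowl_a (array([ 0.6384, -0.0334,  0.055 ]), np.float64(0.6199904575771313)) bowl_b rim top px (196.125, 269.125)
```

Emit:
{"method": "send_rows", "body": {"hand": [0.4, 0.4, 0.4, 0.4, 0.4, 0.4, 0.4, 0.4], "slide": [[0.045, -0.048, -0.01], [0.045, -0.048, -0.01], [0.045, -0.048, -0.01], [0.045, -0.048, -0.01], [0.045, -0.048, -0.01], [0.045, -0.048, -0.01], [0.045, -0.048, -0.01], [0.045, -0.048, -0.01]], "yaw": [0, 0, 0, 0, 0, 0, 0, 0]}}

```text
clock: 0.77
position: [0.3218, -0.3396, 0.2283]
tool_rot: [0.984, 0.18, -0.0, -0.0]
wrist_force: [1.2, 0.2, 0.8]
grip_width: 0.0568
grip_force: 0.0
```

Emit:
{"method": "send_rows", "body": {"hand": [0.4, 0.4, 0.4, 0.4, 0.4, 0.4, 0.4, 0.4], "slide": [[0.045, -0.048, 0], [0.045, -0.048, 0], [0.045, -0.048, 0], [0.045, -0.048, 0], [0.045, -0.048, 0], [0.045, -0.048, 0], [0.045, -0.048, 0], [0.045, -0.048, 0]], "yaw": [0, 0, 0, 0, 0, 0, 0, 0]}}

```text
clock: 1.43
position: [0.4221, -0.0964, 0.2283]
tool_rot: [0.984, 0.18, -0.0, 0.0]
wrist_force: [0.7, -1.0, -0.2]
grip_width: 0.0566
grip_force: 0.0
```

```bash
cat >> h.py <<'E'
def go(P,yaw):
    o=arm.observe();r=R.from_quat(o["tool_rot"]);m=r.as_matrix();y=np.degrees(np.arctan2(m[1,0],m[0,0]))
    print("pos",o["position"].round(4),"yaw",round(y,2),"slide total",(m.T@(np.array(P)-o["position"])/.5).round(4),"turn",round((y-yaw)/360,4))
E
python3 -c "
from h import *
go([.526,.150,.2283],14)"
```

```text
pos [ 0.4221 -0.0964  0.2283] yaw 20.73 slide total [ 3.686e-01 -3.873e-01 -2.000e-04] turn 0.0187
```

Emit:
{"method": "send_rows", "body": {"hand": [0.4, 0.4, 0.4, 0.4, 0.4, 0.4, 0.4, 0.4], "slide": [[0.053, -0.0553, 0], [0.053, -0.0553, 0], [0.053, -0.0553, 0], [0.053, -0.0553, 0], [0.053, -0.0553, 0], [0.053, -0.0553, 0], [0.0506, -0.0555, 0], [0, 0, 0]], "yaw": [0, 0, 0, 0, 0, 0, 0, 0.0187]}}

```text
clock: 2.1
position: [0.5263, 0.1551, 0.2278]
tool_rot: [0.992, 0.126, -0.0, -0.002]
wrist_force: [-0.1, 1.2, -0.5]
grip_width: 0.0563
grip_force: 0.0
```

```bash
python3 - <<'E'
from h import *
import cv2
go([.526,.150,.057],14)
t=arm.grab_frame("top")[:,:,::-1];s=arm.grab_frame("side")[:,:,::-1]
o=np.zeros((600,800,3),np.uint8)
f=lambda i,x,y,w,h,k:cv2.resize(i[y:y+h,x:x+w],None,fx=k,fy=k,interpolation=cv2.INTER_CUBIC)
o[:,:396]=f(s,235,190,66,100,6); o[:,400:796]=f(s,200,240,99,150,4)
cv2.imwrite("pics/b.png",o)
E
```

```text
pos [0.5263 0.1551 0.2278] yaw 14.49 slide total [-0.0031  0.0109  0.3415] turn 0.0014
```

View pics/b.png

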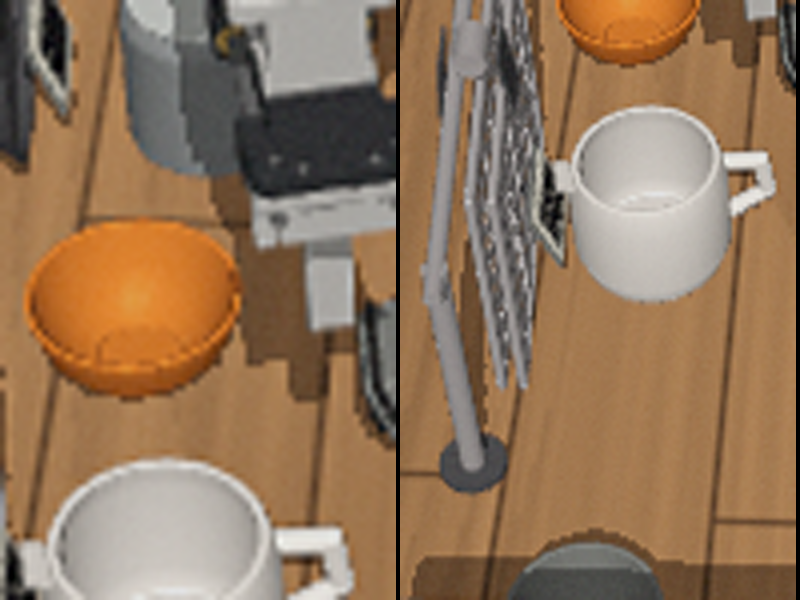

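Emit:
{"method": "send_rows", "body": {"hand": [0.4, 0.4, 0.4, 0.4, 0.4, 0.4, 0.4, 0.4], "slide": [[-0.003, 0.011, 0], [0, 0, 0.06], [0, 0, 0.06], [0, 0, 0.06], [0, 0, 0.06], [0, 0, 0.06], [0, 0, 0.041], [0, 0, 0]], "yaw": [0, 0, 0, 0, 0, 0, 0, 0]}}

```text
clock: 2.87
position: [0.5235, 0.1401, 0.0544]
tool_rot: [0.992, 0.122, -0.003, 0.0]
wrist_force: [0.1, 0.2, -0.5]
grip_width: 0.0566
grip_force: 0.0
```

Emit:
{"method": "send_rows", "body": {"hand": [0.6, 0.7, 0.8, 0.9, 1, 1, 1, 1], "slide": [[0, 0, 0], [0, 0, 0], [0, 0, 0], [0, 0, 0], [0, 0, 0], [0, 0, 0], [0, 0, 0], [0, 0, 0]], "yaw": [0, 0, 0, 0, 0, 0, 0, 0]}}

```text
clock: 3.53
position: [0.5258, 0.1428, 0.0581]
tool_rot: [0.993, 0.122, 0.0, -0.0]
wrist_force: [-2.3, -0.6, 5.2]
grip_width: 0.0108
grip_force: 30.0
```

```bash
python3 -c "
from h import *
o=arm.observe();go(o['position']+[-.0122,.113,0],14);print(o['wrist_force'],o['grip_width'],o['grip_force'])"
```

```text
pos [0.5258 0.1428 0.0581] yaw 14.01 slide total [ 0.031  -0.2252  0.    ] turn 0.0
[-2.29332039 -0.58741539  5.2346536 ] 0.01081129317737412 30.012052059173584
```

Emit:
{"method": "send_rows", "body": {"hand": [1, 1, 1, 1, 1, 1, 1, 1], "slide": [[0.001, -0.007, 0], [0.002, -0.015, 0], [0.002, -0.015, 0], [0.002, -0.015, 0], [0.002, -0.015, 0], [0.002, -0.015, 0], [0.002, -0.015, 0], [0.002, -0.015, 0]], "yaw": [0, 0, 0, 0, 0, 0, 0, 0]}}

```text
clock: 4.2
position: [0.5194, 0.1994, 0.0578]
tool_rot: [0.993, 0.122, -0.0, 0.0]
wrist_force: [0.8, -2.9, 1.9]
grip_width: 0.0104
grip_force: 30.2
```

Emit:
{"method": "send_rows", "body": {"hand": [1, 1, 1, 1, 1, 1, 1, 1], "slide": [[0.002, -0.015, 0], [0.002, -0.015, 0], [0.002, -0.015, 0], [0.002, -0.015, 0], [0.002, -0.015, 0], [0.002, -0.015, 0], [0.002, -0.012, 0], [0.001, -0.01, 0]], "yaw": [0, 0, 0, 0, 0, 0, 0, 0]}}

```text
clock: 4.87
position: [0.513, 0.2559, 0.0577]
tool_rot: [0.993, 0.122, -0.0, -0.0]
wrist_force: [1.6, -3.9, 1.9]
grip_width: 0.0107
grip_force: 30.1
```

```bash
python3 - <<'E'
from h import *
import cv2
o=arm.observe();print(o['position'],o['wrist_force'],o['grip_width'])
t=arm.grab_frame("top")[:,:,::-1];s=arm.grab_frame("side")[:,:,::-1]
cv2.imwrite("pics/t2.png",t);cv2.imwrite("pics/s2.png",s)
o=np.zeros((600,800,3),np.uint8)
f=lambda i,x,y,w,h,k:cv2.resize(i[y:y+h,x:x+w],None,fx=k,fy=k,interpolation=cv2.INTER_CUBIC)
o[:,:396]=f(s,215,240,66,100,6); o[:480,400:800]=f(t,185,155,100,120,4)
cv2.imwrite("pics/c.png",o)
E
```

```text
[0.51301965 0.25585746 0.05774554] [ 1.62732404 -3.90569218  1.94123395] 0.010672519829583378
```

View pics/c.png

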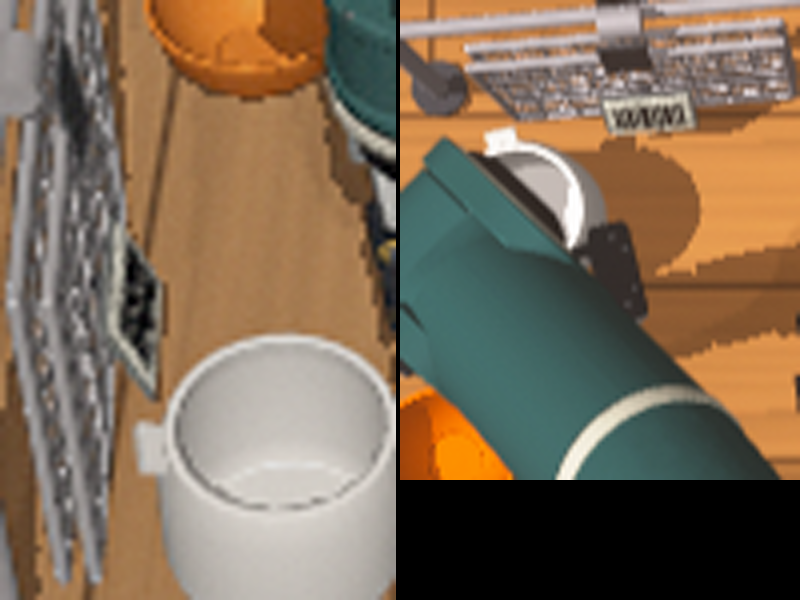

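```bash
cat > m2.py <<'E'
from h import *
np.set_printoptions(precision=4,suppress=True)
S=lambda u,v:px(u,v,6,215,240); T=lambda u,v:px(u-400,v,4,185,155)
o=[("side",(0,32,22),S(113,330)),("side",(0,32,-22),S(155,396)),("side",(0,-32,22),S(121,233)),("side",(0,-32,-22),S(160,286)),
("top",(0,32,22),T(603,97)),("top",(0,-32,22),T(690,90)),("top",(0,-32,-22),T(696,127)),("top",(0,32,-22),T(607,136))]
s,r=fit(o,[.7,.1,.06,0]);print("tag",s);print(r.T)
uv=S(279,422)
q=least_squares(lambda p:proj("side",[p[0],p[1],.095])-uv,[.6,.28]).x
print("rim",q); d=rot(s[3],0).inv().apply(np.r_[q,0]-s[:3]*[1,1,0]);print("in tag frame",d)
g=s[:3]-.08*rot(s[3]).apply([1,0,0])
print("nose target",g)
E
python3 m2.py
```

```text
tag [0.6704 0.1811 0.056  4.5195]
[[-0.107  -0.0104 -0.1501  0.2331  0.0541 -0.5873 -0.3801  1.2645]
 [ 0.9346 -0.3761 -0.7158  0.1825  1.0084  1.0535 -0.7692 -1.3548]]
rim [0.5934 0.2752]
in tag frame [-0.0694  0.0999  0.    ]
nose target [0.5955 0.1752 0.0833]
```

Emit:
{"method": "send_rows", "body": {"hand": [1, 1, 1, 1, 0.8, 0.6, 0.4, 0.4], "slide": [[0.001, -0.007, 0], [0.001, -0.007, 0], [0.001, -0.006, 0], [0, 0, 0], [0, 0, 0], [0, 0, 0], [0, 0, 0], [0, 0, 0]], "yaw": [0, 0, 0, 0, 0, 0, 0, 0]}}

```text
clock: 5.63
position: [0.5121, 0.2652, 0.0577]
tool_rot: [0.993, 0.122, -0.0, -0.0]
wrist_force: [0.6, 0.1, -1.0]
grip_width: 0.0338
grip_force: 0.0
```

Emit:
{"method": "send_rows", "body": {"hand": [0.4, 0.4, 0.4, 0.4, 0.4, 0.4, 0.4, 0.4], "slide": [[0, 0, 0], [0, 0, -0.03], [0, 0, -0.06], [0, 0, -0.06], [0, 0, -0.06], [0, 0, -0.06], [0, 0, -0.06], [0, 0, -0.03]], "yaw": [0, 0, 0, 0, 0, 0, 0, 0]}}

```text
clock: 6.3
position: [0.5128, 0.2658, 0.2413]
tool_rot: [0.993, 0.122, 0.002, -0.001]
wrist_force: [0.1, -0.1, 0.1]
grip_width: 0.0565
grip_force: 0.0
```

```bash
python3 -c "
from h import *
go([.4281,.0255,.2377],7.5)"
```

```text
pos [0.5128 0.2658 0.2413] yaw 14.01 slide total [-0.2808  0.4252  0.006 ] turn 0.0181
```

Emit:
{"method": "send_rows", "body": {"hand": [0.3, 0.3, 0.3, 0.3, 0.3, 0.3, 0.3, 0.3], "slide": [[-0.035, 0.053, 0], [-0.035, 0.053, 0], [-0.035, 0.053, 0], [-0.035, 0.053, 0], [-0.035, 0.053, 0], [-0.035, 0.053, 0], [-0.035, 0.053, 0], [-0.035, 0.053, 0]], "yaw": [0, 0, 0, 0, 0, 0, 0, 0]}}

```text
clock: 6.97
position: [0.4268, 0.0242, 0.2379]
tool_rot: [0.993, 0.122, 0.0, 0.0]
wrist_force: [1.2, -0.4, 0.2]
grip_width: 0.0656
grip_force: 0.0
```

Emit:
{"method": "send_rows", "body": {"hand": [0.3, 0.3, 0.3, 0.3], "slide": [[0, 0, 0], [0, 0, 0], [0, 0, 0], [0, 0, 0]], "yaw": [0.018, 0, 0, 0]}}

```text
clock: 7.3
position: [0.4278, 0.0264, 0.2378]
tool_rot: [0.998, 0.068, 0.0, -0.0]
wrist_force: [0.4, 0.3, -0.4]
grip_width: 0.0657
grip_force: 0.0
```

```bash
python3 - <<'E'
from h import *
import cv2
go([.4281,.0255,.0939],7.5)
t=arm.grab_frame("top")[:,:,::-1];s=arm.grab_frame("side")[:,:,::-1]
cv2.imwrite("pics/t3.png",t);cv2.imwrite("pics/s3.png",s)
o=np.zeros((600,800,3),np.uint8)
f=lambda i,x,y,w,h,k:cv2.resize(i[y:y+h,x:x+w],None,fx=k,fy=k,interpolation=cv2.INTER_CUBIC)
o[:,:396]=f(s,270,195,99,150,4); o[:480,400:800]=f(t,185,155,100,120,4)
cv2.imwrite("pics/d.png",o)
E
```

```text
pos [0.4278 0.0264 0.2378] yaw 7.75 slide total [0.0003 0.0019 0.2877] turn 0.0007
```

View pics/d.png

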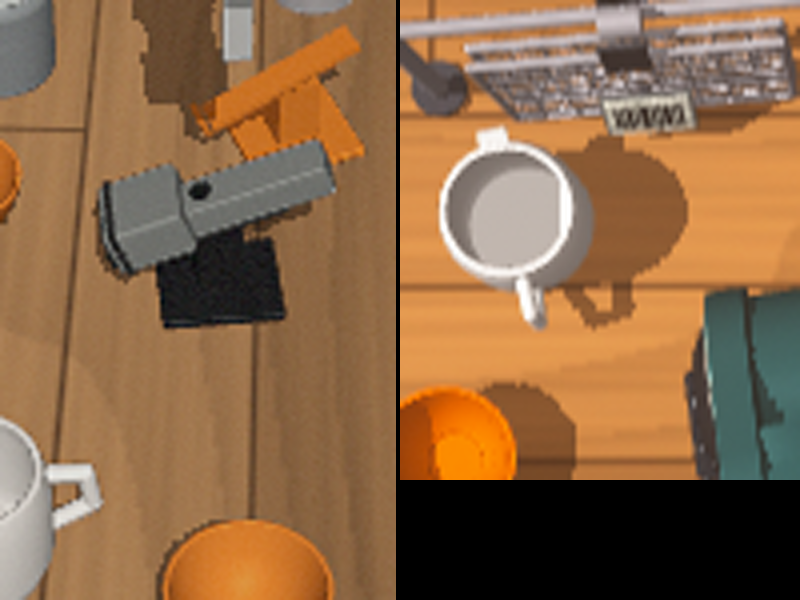

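Emit:
{"method": "send_rows", "body": {"hand": [0.3, 0.3, 0.3, 0.3, 0.3, 0.3, 0.3, 0.3], "slide": [[0, 0.002, 0.04], [0, 0, 0.05], [0, 0, 0.05], [0, 0, 0.05], [0, 0, 0.05], [0, 0, 0.03], [0, 0, 0.0175], [0, 0, 0]], "yaw": [0, 0, 0, 0, 0, 0, 0, 0]}}

```text
clock: 8.07
position: [0.427, 0.025, 0.0926]
tool_rot: [0.998, 0.066, -0.001, -0.0]
wrist_force: [0.2, -0.4, -1.4]
grip_width: 0.0659
grip_force: 0.0
```

Emit:
{"method": "send_rows", "body": {"hand": [0.45, 0.55, 0.6, 0.65, 0.7, 0.8, 1, 1], "slide": [[0, 0, 0], [0, 0, 0], [0, 0, 0], [0, 0, 0], [0, 0, 0], [0, 0, 0], [0, 0, 0], [0, 0, 0]], "yaw": [0, 0, 0, 0, 0, 0, 0, 0]}}

```text
clock: 8.73
position: [0.4278, 0.0245, 0.0941]
tool_rot: [0.998, 0.066, 0.0, -0.0]
wrist_force: [-0.5, -0.5, 0.3]
grip_width: 0.016
grip_force: 0.0
```

```bash
python3 - <<'E'
from h import *
import cv2
o=arm.observe();print(o["position"],o["tool_rot"],o["wrist_force"],o["ft_torque"],o["grip_width"])
uv=px(111,212,4,185,155)
print("jug",least_squares(lambda p:proj("top",[p[0],p[1],.095])-uv,[.6,.28]).x)
E
```

```text
[0.42778261 0.02447078 0.09407702] [ 9.97850633e-01  6.55294829e-02  3.12430925e-05 -3.30121506e-06] [-0.50311885 -0.47418663  0.3441495 ] [ 0.04660567 -0.03386376 -0.05676448] 0.015999375217715776
jug [0.58837358 0.27891627]
```

```bash
python3 - <<'E'
from h import *
import cv2
t=arm.grab_frame("top")[:,:,::-1];s=arm.grab_frame("side")[:,:,::-1]
cv2.imwrite("pics/t4.png",t);cv2.imwrite("pics/s4.png",s)
o=np.zeros((600,800,3),np.uint8)
f=lambda i,x,y,w,h,k:cv2.resize(i[y:y+h,x:x+w],None,fx=k,fy=k,interpolation=cv2.INTER_CUBIC)
o[:,:480]=f(s,285,190,80,100,6); o[:400,484:800]=f(t,260,200,79,100,4)
P=proj("side",arm.observe()["position"]);print(P,(P-[285,190])*6)
cv2.imwrite("pics/e.png",o)
print(arm.observe()["grip_width"],arm.observe()["grip_force"])
E
```

```text
[327.66561567 242.99264798] [255.99369404 317.95588787]
0.007996523001803249 0.04774209657625761
```

View pics/e.png

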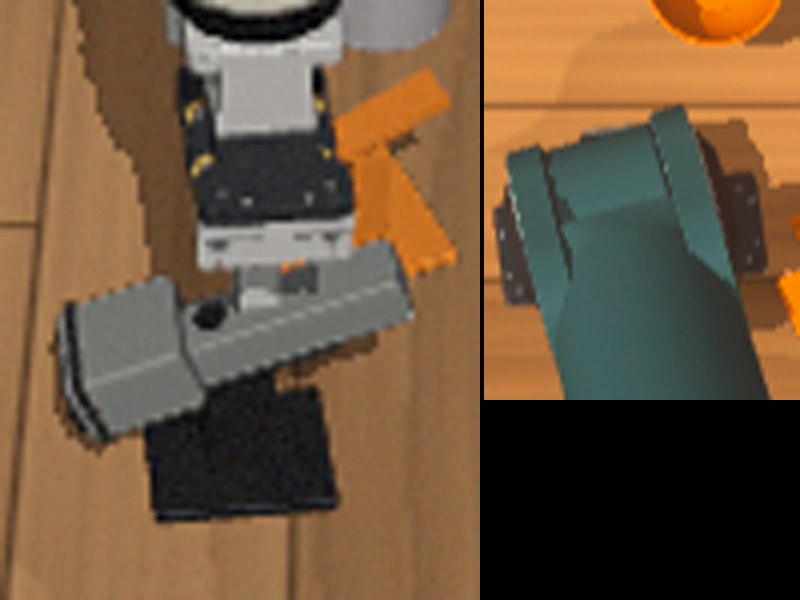

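```bash
python3 - <<'E'
import cv2,numpy as np
a=cv2.imread("pics/s3.png").astype(int);b=cv2.imread("pics/s4.png").astype(int)
d=np.abs(a-b).max(2)
for y in range(224,268): print(y,"".join("#" if v>40 else "+" if v>15 else "." for v in d[y,288:362]))
print("bright s4");
for y in range(232,252): print(y,b[y,318:340].mean(1).astype(int))
E
```

```text
224 .....................#######..##########################+.................
225 .....................#######.+##########################+.................
226 .....................#######..##########################+.................
227 .....................#######.+#+######+#################+.................
228 .....................#######.+##########################..................
229 .....................###################################..................
230 .....................##########+#+######################..................
231 ......................##########+#######################..................
232 ......................#################################+..................
233 ......................############################.++.....................
234 ......................###########+##########+++#++........................
235 ......................###############+#####.######........................
236 ......................+..+###########+##++.+######........................
237 ..........................##########+++....+######...................
[... 3585 characters left out ...]
4 114 108 110 110
 109 111 111 108]
245 [111 109 112 112 113 118 131 137 134 116 115 117 112 108 110 110 108 111
 109 110 109 109]
246 [115 112 120 128 138 133 118 115 113 110 109 108 111 108 107 109 108 108
 106 110 112 111]
247 [127 138 135 117 116 115 111 107 110 110 109 111 111 107 109 107 106 111
 111 112 124  89]
248 [118 117 115 109 109 108 112 110 108 110 106 109 110 110 112 107 109 124
  87  46  51  44]
249 [111 108 111 109 109 108 110 109 110 109 110 109 108 111 125  90  56  57
  44  37  54  58]
250 [113 109 110 110 108 107 108 108 111 109 109 124  89  53  56  46  29  50
  52  52  57  58]
251 [109 109 106 108 108 108 109 110 124  90  48  58  33  46  68  52  43  54
  59  55  98  95]
```

```bash
python3 - <<'E'
from h import *
for y in (.0264-.04,.0264-.033,.0264+.033,.0264+.045): print("hover tip",y,proj("side",[.4278,y,.2238]))
x,y,z=.2211,-.5842,.1737
u=np.array([np.sin(np.radians(20.7)),-np.cos(np.radians(20.7))])
for d in(-.053,.053): print("start tip",proj("side",[x+u[0]*d,y+u[1]*d,z]))
for yy in(.0085,.0205,.0285,.0405):
  for z in(.08,.106): print("now",yy,z,proj("side",[.4278,yy,z]))
import cv2
i=cv2.imread("pics/s3.png").mean(2).astype(int)
for r in range(196,226): print(r,i[r,318:340])
E
```

```text
hover tip -0.013600000000000001 [328.22101594 199.86953669]
hover tip -0.006600000000000002 [328.1638913  201.52986701]
hover tip 0.0594 [327.60797298 217.68765818]
hover tip 0.07139999999999999 [327.50340662 220.72688417]
start tip [397.47141794 112.75280862]
start tip [385.19120225  97.18730603]
now 0.0085 0.08 [327.74939581 242.54556827]
now 0.0085 0.106 [327.79939996 236.09889531]
now 0.0205 0.08 [327.65362017 245.47126935]
now 0.0205 0.106 [327.70288077 239.02295102]
now 0.0285 0.08 [327.58924646 247.43772144]
now 0.0285 0.106 [327.63800182 240.9884631 ]
now 0.0405 0.08 [327.49189065 250.41169261]
now 0.0405 0.106 [327.53987355 243.961266  ]
196 [ 76  72  72  68  71 113 112 105 128 108 110 107 108 109 112 113 109  72
 104 108 107 107]
197 [ 76  73  66  68  69  80 112 106 182 160 160 160 160 160 163 116 107  69
 105 108 106 102]
198 [ 76  68  67  66  71 114 109 100 189 165 164 163 165 166 166 115 106  67
 106 111 103 108]
199 [ 74  71  70  70  74 120 110  98 188 162 162 164 164 164 165 112 105  70
 100 109 106 108]
200 [ 70  64  66  74  72 119 111 100 186 163 164 163 164 164 164 
[... 1704 characters left out ...]
4 115 120 122 117
 116 117 114 110]
219 [ 71  67  71  73  69  72 116 116 119 117 119 117 120 118 120 118 115 118
 114 109  92  90]
220 [ 64  71  69  74  87  71 121 119 116 119 116 117 117 116 118 121 113 110
 111  92  71  72]
221 [ 74  71  73  78  75  76 123 118 119 118 120 117 116 118 115 107 112  97
  78  73  72  73]
222 [ 77  75  74  73  76  74 119 118 116 113 117 116 114 115 109  95  78  78
  71  67  72  71]
223 [ 69  74  73  77  66  68 118 119 119 117 117 117 107 100  85  76  71  70
  74  71  71  70]
224 [ 69  74  71  64  73  80 123 118 119 111 106 109  93  79  69  72 114 113
  71  68  74  69]
225 [ 70  95 117  95  98 114 118 111 113 108  92  77  75 118 112 113 117 117
  67  71  66  71]
```

```bash
python3 - <<'E'
from h import *
import cv2
print(arm.nose_length,[a for a in dir(arm) if a[0]!="_"])
for f,c in(("side0",(375,425,40,112)),):
    i=cv2.imread("pics/%s.png"%f).mean(2).astype(int)
    for r in range(76,114,1): print(r," ".join("%3d"%v for v in i[r,384:412]))
E
```

```text
0.014 ['Unreachable', 'camera_params', 'close_job', 'grab_frame', 'nose_length', 'observe']
76  93  15  28  25  24  78 114  22  32  24  82  58  34  38  30  37  61  64  69  87 104 104 107 103 107 111 109 111
77 101  17  18  16  27  99 109  23  21  35 116  99 126  83  99 156 154 156 156 103 110 109 106 106 105 109 106  83
78 101  22  16  20  24 104 109  13  21  32 108 119 161 156 157 165 161 149 140 103 107 108 109 104 108 106  65  52
79  82   9  22  18  31 104 132  17   8  34 116 119 142 140 127 114 111 111 107 105 108 107 105 108 107 107  68  74
80  81  25  19  14  32 108 133  68   8  35 118 106  96  71  85 155 153 152 104 104 106 105 106 106 106 107  99  96
81  83  19  12  26  31 131 136 127  69  45 115 156 111  68 135 161 160 157 154 103 105 106 108 105 105 106  98 106
82  64  18  19   8  28 133 136 135 129  87 123 166 155 142 156 155 156 157 161 104 104 107 105 105 111 118 113 112
83  64  15  23  19  32 135 130 131 130 130 122 161 156 144 160 159 159 158 111  97 115 110 115 126 125 128 127 122
84  66  21  24  19  50 127 122 124 123 124 121 161 159 130 138 137 128 116 101 104 121 1
[... 2675 characters left out ...]
 115
108 122 121 120 120 120 123 122 122 123 120 118 121 120 125 118 123 121 117 120 123 119 117 118 121 118 121 115 115
109 122 119 123 121 121 125 119 123 122 122 118 118 120 122 118 121 121 116 120 123 123 119 119 122 120 119 116 117
110 120 119 124 121 120 124 119 124 125 120 117 122 122 123 119 122 120 121 122 124 120 116 116 120 117 119 116 117
111 123 122 119 121 121 125 121 124 123 120 120 120 119 120 118 123 120 119 120 121 120 118 121 120 116 117 116 116
112 123 120 118 120 121 121 125 122 120 122 118 121 122 121 118 126 120 121 123 123 121 118 119 117 120 117 114 117
113 122 120 123 122 122 120 122 121 121 123 118 118 119 119 120 123 120 119 122 124 121 120 118 118 120 118 115 114
```

Emit:
{"method": "send_rows", "body": {"hand": [0.3, 0.3, 0.3, 0.3, 0.3, 0.3, 0.3, 0.3], "slide": [[0, 0, 0], [0, 0, 0], [0, 0, 0], [0, 0, 0], [0, 0, 0], [0, 0, 0], [0, 0, 0], [0, 0, 0]], "yaw": [0, 0, 0, 0, 0, 0, 0, 0]}}

```text
clock: 9.5
position: [0.4277, 0.0245, 0.094]
tool_rot: [0.998, 0.066, -0.0, -0.0]
wrist_force: [-0.4, -0.5, -0.3]
grip_width: 0.0578
grip_force: 0.0
```

Emit:
{"method": "send_rows", "body": {"hand": [0.3, 0.3, 0.3, 0.3, 0.3, 0.3, 0.3, 0.3], "slide": [[0, 0, 0.01], [0, 0, 0.015], [0, 0, 0.015], [0, 0, 0.01], [0, 0, 0.01], [0, 0, 0.01], [0, 0, 0.005], [0, 0, 0]], "yaw": [0, 0, 0, 0, 0, 0, 0, 0]}}

```text
clock: 10.17
position: [0.4275, 0.0246, 0.0559]
tool_rot: [0.998, 0.066, -0.0, -0.0]
wrist_force: [-0.3, 0.8, -0.2]
grip_width: 0.0657
grip_force: 0.0
```

Emit:
{"method": "send_rows", "body": {"hand": [0.4, 0.45, 0.5, 0.55, 0.6, 0.65, 0.7, 0.8], "slide": [[0, 0, 0], [0, 0, 0], [0, 0, 0], [0, 0, 0], [0, 0, 0], [0, 0, 0], [0, 0, 0], [0, 0, 0]], "yaw": [0, 0, 0, 0, 0, 0, 0, 0]}}

```text
clock: 10.83
position: [0.4279, 0.0245, 0.0566]
tool_rot: [0.998, 0.066, 0.0, -0.0]
wrist_force: [-0.7, -0.3, 3.4]
grip_width: 0.0337
grip_force: 30.0
```

Emit:
{"method": "send_rows", "body": {"hand": [1, 1, 1, 1, 1, 1, 1, 1], "slide": [[0, 0, 0], [0, 0, -0.01], [0, 0, -0.02], [0, 0, -0.03], [0, 0, -0.03], [0, 0, -0.03], [0, 0, -0.02], [0, 0, 0]], "yaw": [0, 0, 0, 0, 0, 0, 0, 0]}}

```text
clock: 11.5
position: [0.4288, 0.0245, 0.1286]
tool_rot: [0.998, 0.066, 0.002, 0.0]
wrist_force: [0.9, 0.3, -1.4]
grip_width: 0.0339
grip_force: 30.0
```

```bash
python3 - <<'E'
from h import *
import cv2
o=arm.observe();print(o["wrist_force"],o["ft_torque"],o["grip_width"])
cv2.imwrite("pics/s5.png",arm.grab_frame("side")[:,:,::-1])
go([.5062,.1673,.0776],4.6)
E
```

```text
[ 0.87454826  0.31613668 -1.38269657] [ 0.02556605 -0.01477019  0.07974187] 0.033907162100475646
pos [0.4283 0.0244 0.1274] yaw 7.5 slide total [ 0.1917 -0.2631  0.0997] turn 0.0081
```

Emit:
{"method": "send_rows", "body": {"hand": [1, 1, 1, 1, 1, 1, 1, 1], "slide": [[0.02, -0.0275, 0], [0.025, -0.0345, 0], [0.025, -0.0345, 0], [0.025, -0.0345, 0], [0.025, -0.0345, 0], [0.025, -0.0345, 0], [0.02, -0.0275, 0], [0.02, -0.0275, 0]], "yaw": [0.001, 0.001, 0.001, 0.001, 0.001, 0.001, 0.001, 0.001]}}

```text
clock: 12.22
position: [0.5056, 0.1622, 0.1254]
tool_rot: [0.999, 0.041, -0.001, 0.0]
wrist_force: [-0.4, -0.5, -3.2]
grip_width: 0.034
grip_force: 30.0
```

Emit:
{"method": "send_rows", "body": {"hand": [1, 1, 1], "slide": [[0, 0, 0], [0, 0, 0], [0, 0, 0]], "yaw": [0, 0, 0]}}

```text
clock: 12.47
position: [0.5051, 0.1607, 0.1257]
tool_rot: [0.999, 0.04, -0.001, 0.0]
wrist_force: [-0.3, -0.6, -2.0]
grip_width: 0.0337
grip_force: 30.0
```

```bash
python3 -c "
from h import *
go([.5062,.1673,.0776],4.6)"
```

```text
pos [0.5051 0.1607 0.1257] yaw 4.64 slide total [ 0.0034 -0.013   0.0962] turn 0.0001
```

Emit:
{"method": "send_rows", "body": {"hand": [1, 1, 1, 1, 1, 1, 1, 1], "slide": [[0.0034, -0.013, 0.01], [0, 0, 0.02], [0, 0, 0.02], [0, 0, 0.02], [0, 0, 0.016], [0, 0, 0.01], [0, 0, 0], [0, 0, 0]], "yaw": [0, 0, 0, 0, 0, 0, 0, 0]}}

```text
clock: 13.13
position: [0.5068, 0.168, 0.0783]
tool_rot: [0.999, 0.04, -0.0, -0.0]
wrist_force: [-0.4, 1.3, -2.1]
grip_width: 0.0342
grip_force: 30.0
```

```bash
python3 - <<'E'
from h import *
import cv2
go([.5062,.1673,.0776],4.6)
t=arm.grab_frame("top")[:,:,::-1];s=arm.grab_frame("side")[:,:,::-1]
cv2.imwrite("pics/t6.png",t);cv2.imwrite("pics/s6.png",s)
o=np.zeros((600,800,3),np.uint8)
f=lambda i,x,y,w,h,k:cv2.resize(i[y:y+h,x:x+w],None,fx=k,fy=k,interpolation=cv2.INTER_CUBIC)
o[:,:480]=f(s,225,230,80,100,6); o[:600,484:800]=f(t,215,160,52,100,6)[:,:316]
cv2.imwrite("pics/f.png",o)
E
```

```text
pos [0.5068 0.168  0.0783] yaw 4.64 slide total [-0.0014  0.0013  0.0014] turn 0.0001Traceback (most recent call last):
  File "<stdin>", line 8, in <module>
ValueError: could not broadcast input array from shape (600,312,3) into shape (600,316,3)
```

```bash
python3 - <<'E'
import cv2,numpy as np
t=cv2.imread("pics/t6.png");s=cv2.imread("pics/s6.png")
o=np.zeros((600,800,3),np.uint8)
f=lambda i,x,y,w,h,k:cv2.resize(i[y:y+h,x:x+w],None,fx=k,fy=k,interpolation=cv2.INTER_CUBIC)
o[:,:480]=f(s,225,230,80,100,6); o[:,484:796]=f(t,215,160,52,100,6)
cv2.imwrite("pics/f.png",o)
E
```

```text
(no output)
```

View pics/f.png

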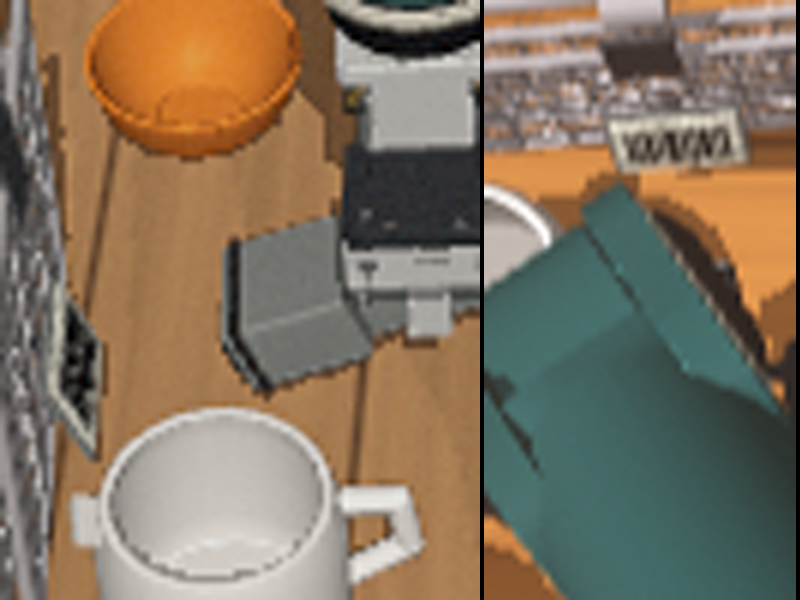

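```bash
python3 - <<'E'
from h import *
np.set_printoptions(precision=4,suppress=True)
S=lambda u,v:px(u,v,6,225,230); T=lambda u,v:px(u-484,v,6,215,160)
o=[("side",(0,32,22),S(50,395)),("side",(0,32,-22),S(96,456)),("side",(0,-32,22),S(58,292)),("side",(0,-32,-22),S(102,343)),
("top",(0,32,22),T(608,121)),("top",(0,-32,22),T(739,106)),("top",(0,-32,-22),T(748,158)),("top",(0,32,-22),T(623,173))]
s,r=fit(o,[.7,.1,.06,0]);print("tag",s);print(r.T)
y=4.64;Rm=rot(y);nose=np.array([.5068,.168,0])+.0895*rot(y,0).apply([1,0,0]);nose[2]=.0664+.0783-.0566
org=nose-Rm.apply([.08,0,.02])
for l,uv in(((18,29,40),S(340,300)),((18,29,0),S(370,353)),((78,29,40),S(243,333)),((78,29,0),S(268,391)),((78,-29,40),S(233,240))):
    print(l,proj("side",org+Rm.apply(np.array(l)/1e3))-uv)
d=rot(s[3]).inv().apply(nose-s[:3]);print(nose,"nose in tag frame",d)
E
```

```text
tag [0.6707 0.1806 0.0552 5.2832]
[[ 0.5083 -0.0645  0.15   -0.2972  0.3544 -0.4028 -0.1354  0.1241]
 [ 0.1767 -0.3641 -0.4538  0.7174  0.2404  0.7588 -0.4859 -1.0511]]
(18, 29, 40) [1.2287 0.3557]
(18, 29, 0) [2.0103 0.7516]
(78, 29, 40) [-3.5895  0.8645]
(78, 29, 0) [-1.6806  0.2592]
(78, -29, 40) [-1.4934  0.2503]
[0.596  0.1752 0.0881] nose in tag frame [-0.0816  0.0015  0.0054]
```

Emit:
{"method": "send_rows", "body": {"hand": [1, 1, 1, 1, 1, 1, 1, 1], "slide": [[0, 0.003, 0.005], [0, 0, 0], [0, 0, 0], [0, 0, 0], [0, 0, 0], [0, 0, 0], [0, 0, 0], [0, 0, 0]], "yaw": [-0.001, 0, 0, 0, 0, 0, 0, 0]}}

```text
clock: 13.9
position: [0.5071, 0.1665, 0.076]
tool_rot: [0.999, 0.044, -0.0, -0.0]
wrist_force: [0.6, -0.3, -2.2]
grip_width: 0.0336
grip_force: 30.0
```

Emit:
{"method": "send_rows", "body": {"hand": [1, 1, 1, 1, 1, 1, 1, 1], "slide": [[0, 0, 0], [0, 0, 0], [0, 0, 0], [0, 0, 0], [0, 0, 0], [0, 0, 0], [0, 0, 0], [0, 0, 0]], "yaw": [0, 0, 0, 0, 0, 0, 0, 0]}}

```text
clock: 14.57
position: [0.507, 0.1665, 0.076]
tool_rot: [0.999, 0.044, -0.0, -0.0]
wrist_force: [0.3, -0.3, -2.8]
grip_width: 0.0341
grip_force: 30.0
```

Emit:
{"method": "send_rows", "body": {"hand": [1, 1, 1, 1, 1, 1, 1, 1], "slide": [[0, 0, 0], [0, 0, 0], [0, 0, 0], [0, 0, 0], [0, 0, 0], [0, 0, 0], [0, 0, 0], [0, 0, 0]], "yaw": [0, 0, 0, 0, 0, 0, 0, 0]}}

```text
clock: 15.23
position: [0.507, 0.1665, 0.076]
tool_rot: [0.999, 0.044, -0.0, -0.0]
wrist_force: [-0.2, -0.1, -2.1]
grip_width: 0.0334
grip_force: 30.0
```

Emit:
{"method": "send_rows", "body": {"hand": [1, 1, 1, 1, 1, 1, 1, 1], "slide": [[0, 0, 0], [0, 0, 0], [0, 0, 0], [0, 0, 0], [0, 0, 0], [0, 0, 0], [0, 0, 0], [0, 0, 0]], "yaw": [0, 0, 0, 0, 0, 0, 0, 0]}}

```text
clock: 15.9
position: [0.507, 0.1665, 0.076]
tool_rot: [0.999, 0.044, -0.0, -0.0]
wrist_force: [0.4, 0.5, -1.9]
grip_width: 0.0337
grip_force: 30.0
```

Emit:
{"method": "send_rows", "body": {"hand": [1, 1, 1, 1, 1, 1, 1, 1], "slide": [[0, 0, 0], [0, 0, 0], [0, 0, 0], [0, 0, 0], [0, 0, 0], [0, 0, 0], [0, 0, 0], [0, 0, 0]], "yaw": [0, 0, 0, 0, 0, 0, 0, 0]}}

```text
clock: 16.57
position: [0.507, 0.1665, 0.076]
tool_rot: [0.999, 0.044, -0.0, -0.0]
wrist_force: [1.3, -0.2, -1.8]
grip_width: 0.034
grip_force: 30.0
```

```bash
python3 - <<'E'
from h import *
import cv2
go([.4283,.0244,.1274],7.5)
# did pitch hold? compare scanner outline: gray-mask of lifted frame s5 vs home s3 handled by eye; store frame
cv2.imwrite("pics/s7.png",arm.grab_frame("side")[:,:,::-1])
a=cv2.imread("pics/s6.png").astype(int);b=cv2.imread("pics/s7.png").astype(int)
print(np.abs(a-b).max(2)[230:330,255:300].max())
E
```

```text
pos [0.507  0.1665 0.076 ] yaw 5.0 slide total [-0.1816  0.2694 -0.1028] turn -0.0069
94
```

Emit:
{"method": "send_rows", "body": {"hand": [1, 1, 1, 1, 1, 1, 1, 1], "slide": [[0, 0, -0.01], [0, 0, -0.02], [0, 0, -0.03], [0, 0, -0.03], [0, 0, -0.013], [0, 0, 0], [-0.01, 0.015, 0], [-0.02, 0.03, 0]], "yaw": [0, 0, 0, 0, 0, 0, 0, 0]}}

```text
clock: 17.28
position: [0.4936, 0.1434, 0.1269]
tool_rot: [0.999, 0.044, -0.0, -0.0]
wrist_force: [-0.4, -0.2, -2.2]
grip_width: 0.0343
grip_force: 30.0
```

Emit:
{"method": "send_rows", "body": {"hand": [1, 1, 1, 1, 1, 1, 1, 1], "slide": [[-0.025, 0.037, 0], [-0.025, 0.037, 0], [-0.025, 0.037, 0], [-0.025, 0.037, 0], [-0.025, 0.037, 0], [-0.02, 0.03, 0], [-0.007, 0.01, 0], [0, 0, 0]], "yaw": [0, 0, 0, 0, 0, 0, 0, -0.0069]}}

```text
clock: 17.95
position: [0.4269, 0.0223, 0.127]
tool_rot: [0.998, 0.064, -0.001, 0.0]
wrist_force: [0.9, -0.2, -1.8]
grip_width: 0.0338
grip_force: 30.0
```

Emit:
{"method": "send_rows", "body": {"hand": [1, 1, 1, 1], "slide": [[0, 0, 0], [0, 0, 0], [0, 0, 0], [0, 0, 0]], "yaw": [0, 0, 0, 0]}}

```text
clock: 18.28
position: [0.4281, 0.0244, 0.1273]
tool_rot: [0.998, 0.065, -0.0, -0.0]
wrist_force: [-0.3, -0.2, -2.4]
grip_width: 0.0336
grip_force: 30.0
```

```bash
python3 - <<'E'
from h import *
go([.4279,.0245,.0566],7.5)
E
```

```text
pos [0.4281 0.0244 0.1273] yaw 7.47 slide total [-0.0004 -0.0002  0.1414] turn -0.0001
```

Emit:
{"method": "send_rows", "body": {"hand": [1, 1, 1, 1, 1, 1, 1, 1], "slide": [[0, 0, 0.02], [0, 0, 0.03], [0, 0, 0.03], [0, 0, 0.025], [0, 0, 0.015], [0, 0, 0.01], [0, 0, 0.006], [0, 0, 0]], "yaw": [0, 0, 0, 0, 0, 0, 0, 0]}}

```text
clock: 18.95
position: [0.428, 0.0242, 0.0591]
tool_rot: [0.998, 0.065, -0.0, -0.0]
wrist_force: [-1.0, -0.9, -1.7]
grip_width: 0.0342
grip_force: 30.0
```

Emit:
{"method": "send_rows", "body": {"hand": [1, 1, 1, 1], "slide": [[0, 0, 0.002], [0, 0, 0.002], [0, 0, 0], [0, 0, 0]], "yaw": [0, 0, 0, 0]}}

```text
clock: 19.28
position: [0.4283, 0.024, 0.0577]
tool_rot: [0.998, 0.065, 0.0, 0.0]
wrist_force: [0.1, 1.0, -2.1]
grip_width: 0.0337
grip_force: 30.0
```

```bash
python3 - <<'E'
from h import *
import cv2
go([.4279,.0245,.0566],7.5);print(arm.observe()["wrist_force"])
cv2.imwrite("pics/s8.png",arm.grab_frame("side")[:,:,::-1])
a=cv2.imread("pics/s3.png").astype(int);b=cv2.imread("pics/s8.png").astype(int)
d=np.abs(a-b).max(2)
for y in range(236,268): print(y,"".join("#" if v>40 else "+" if v>15 else "." for v in d[y,288:362]))
E
```

```text
pos [0.4283 0.024  0.0577] yaw 7.47 slide total [-0.0007 -0.0011  0.0023] turn -0.0001
[ 0.12351152  0.99768065 -2.13810716]
236 ...................#+#++.#######################.##.++##.....++.+.........
237 ................#+#++....+###########+.++#.#############..++.++...........
238 .............#+#++........+########+##########++++++.#.++.++.....+........
239 ........#.#+#++...........+#####++++###+....######.++++++.................
240 .......#+#++..............++####+++###############+.++#..........+........
241 ......+#.+.................+#+###################+++###..........+........
242 ......++...................+#+################++######+........++#........
243 .......+...................+#+###########++......+..........++##++........
244 ......++.+.................+#####.++.+..++..++++###......++++++...........
245 .....#.....................+######+##++.....#++.+++...++#++#..............
246 .....#...+.................+#########.......###.##+++#+++..#..............
247 ........+..................+#+######+#######.#..+##+++.....#..............
248 ......+.+.+............
[... 852 characters left out ...]
....+#.+........+#++#+..+...........................................
260 .......#..+........+#++#.+................................................
261 ...............++#++++.........................+..........................
262 .............+..++.##................+....................................
263 ..............++#............+............................................
264 ...........##.#...........................................................
265 .............#............................................................
266 ..........................................................................
267 ...................................+............+.........................
```

Emit:
{"method": "send_rows", "body": {"hand": [1, 1, 1, 1, 1], "slide": [[-0.0007, -0.001, 0.001], [0, 0, 0.0012], [0, 0, 0], [0, 0, 0], [0, 0, 0]], "yaw": [0, 0, 0, 0, 0]}}

```text
clock: 19.75
position: [0.4279, 0.0246, 0.0566]
tool_rot: [0.998, 0.065, 0.0, -0.0]
wrist_force: [-1.6, 0.1, 6.4]
grip_width: 0.0341
grip_force: 30.0
```

```bash
cat > d.py <<'E'
from h import *
import cv2,sys
go([.4279,.0245,.0566],7.5);print(arm.observe()["wrist_force"])
cv2.imwrite("pics/s9.png",arm.grab_frame("side")[:,:,::-1])
a=cv2.imread("pics/s3.png").astype(int);b=cv2.imread("pics/s9.png").astype(int)
d=np.abs(a-b).max(2)
for y in range(228,268): print(y,"".join("#" if v>40 else "+" if v>15 else "." for v in d[y,288:362]))
E
python3 d.py
```

```text
pos [0.4279 0.0246 0.0566] yaw 7.48 slide total [-0.      0.0002 -0.0001] turn -0.0
[-1.556341    0.05010173  6.40116249]
228 .....................##################################...................
229 ......................#################################....###............
230 ......................#.##################################++..............
231 ........................################################+.................
232 ........................################################..................
233 ........................################################..................
234 ........................################################..................
235 ......................##################################........+.........
236 ....................#+++.#############################.#........+.........
237 .................#+++.....#############+.+.##+++########......+...........
238 ..............#+++........+#########################++++...+.....+........
239 ...........++++...........+#####+######+++++++..##+++++.+.................
240 .........+++..............
[... 1481 characters left out ...]
.....+.+..........+.................................................
260 .......#............++...+................................................
261 .................+++.++...................+....+..........................
262 ................+....................+....................................
263 ..........................................................................
264 .....................................+............+.......................
265 .............#............................................................
266 ...............................+......+...................................
267 ...................................+......................................
```

Emit:
{"method": "send_rows", "body": {"hand": [0.6, 0.55, 0.5, 0.45, 0.4, 0.35, 0.3, 0.3], "slide": [[0, 0, 0], [0, 0, 0], [0, 0, 0], [0, 0, 0], [0, 0, 0], [0, 0, 0], [0, 0, 0], [0, 0, 0]], "yaw": [0, 0, 0, 0, 0, 0, 0, 0]}}

```text
clock: 20.47
position: [0.4277, 0.0245, 0.0564]
tool_rot: [0.998, 0.065, -0.0, -0.0]
wrist_force: [0.7, -0.1, -0.3]
grip_width: 0.0651
grip_force: 0.0
```

Emit:
{"method": "send_rows", "body": {"hand": [0.3, 0.3, 0.3, 0.3, 0.3, 0.3, 0.3, 0.3], "slide": [[0, 0, -0.01], [0, 0, -0.03], [0, 0, -0.05], [0, 0, -0.06], [0, 0, -0.06], [0, 0, -0.06], [0, 0, -0.06], [0, 0, -0.0326]], "yaw": [0, 0, 0, 0, 0, 0, 0, 0]}}

```text
clock: 21.13
position: [0.4284, 0.0248, 0.2412]
tool_rot: [0.998, 0.065, 0.002, 0.0]
wrist_force: [-1.2, -0.5, 1.1]
grip_width: 0.066
grip_force: 0.0
```

```bash
python3 d.py
```

```text
pos [0.4284 0.0248 0.2412] yaw 7.5 slide total [-2.300e-03  2.000e-04  3.693e-01] turn 0.0
[-1.20630911 -0.47692345  1.11676806]
228 ............................##............................................
229 ...........................................................###............
230 ........................................................#+++..............
231 .....................................................#+++.................
232 ..................................................#+++....................
233 ...............................................###+.......................
234 ............................................#+#+..........................
235 .......................#+................#+#+...................+.........
236 ....................#+++..............#+++......................+.........
237 .................#+++..............#+++.......................+...........
238 ..............#+++..............#+++.......................+.....+........
239 ...........++++..............#+++.......................+.................
240 .........+++.......
[... 1488 characters left out ...]
.....+.+..........+.................................................
260 .......#.............+........................+...........................
261 .................+++......................................................
262 ................+...............+....+....................................
263 ..........................................................................
264 ..................................................+.......................
265 .............#.....................................+......................
266 ..........................................................................
267 ..........................................................................
```

Emit:
{"method": "send_rows", "body": {"hand": [0.3, 0.3, 0.3, 0.3], "slide": [[0, 0, 0], [0, 0, 0], [0, 0, 0], [0, 0, 0]], "yaw": [0, 0, 0, 0]}}

```text
clock: 21.52
position: [0.4272, 0.0245, 0.2369]
tool_rot: [0.998, 0.065, -0.001, -0.0]
wrist_force: [0.3, -0.3, 0.5]
grip_width: 0.0657
grip_force: 0.0
```

```bash
python3 -c "
from rig import arm
print(arm.close_job())"
```

```text
the job is handed in; nothing more can be done
None
```

The job was handed in at about 21.5 s. The jug was slid to roughly 10–11 cm from the tag's middle. The scanner was held about 8 cm from the tag for over two seconds, with its aim at the tag's middle uncertain by a few millimetres in height. It was then laid back on its rest to within about 1 mm of where it started.

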